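# Seat the vial tray on the cooler's locating pin and hold it down

### The arm

A 6-joint arm with a two-finger parallel gripper is mounted at the origin on the work surface. World frame = base frame: x ahead of the robot, y to its left, z up, the work surface at z = 0. Lengths are in m, angles in rad, forces in N, time in s.
With the tool pointing down it reaches from about 0.4 to 0.825 m from the base axis. Payload 7 kg.
Tool frame: the origin (TCP) lies midway between the tips of the shut fingers; the grasp point (between the pads) lies arm.hold_point_z behind it (arm.hold_point_z is the distance from the TCP to the grasp point, in m); z points along the fingers, y is the line along which they close (so a half turn about z gives the same grasp; the last joint's range is limited). The gripper opens to 88 mm and grips with 3 to 60 N. Pads are 19 mm wide; open, the fingers measure 130 mm over their backs; the gripper's body (78 mm by 193 mm) begins 47 mm behind the grasp point.
Start: joints at [1.434, 0.359, 0.012, 0, -1.224, -0.288], TCP at [0.278, 0.615, 0.227] pointing down, gripper open.
Joint ranges: [-3.07, 3.07], [-1.43, 2.12], [-1.02, 1.25], [-3.03, 1.67], [-3.05, -0], [-3.03, 3.03]. Speed limits (rad/s): [2.39, 2.39, 3.01, 3.14, 3.14, 3.14].

### API

Orientations are given as [roll, pitch, yaw] about the fixed x, y, z axes, in that order (R = Rz(yaw) Ry(pitch) Rx(roll)).
In Python, from station import arm gives the robot as it stands.
- The arm moves only by the shell command python3 -m crank 'ROWS' [OPENING] [FORCE]. ROWS is JSON, a list that holds one entry, the list of rows, each a list of 4 numbers: the shift along the tool's x, y, z in units of 25 mm (1.0 is 25 mm), then the turn about the tool's z in units of 5 degrees (1.0 is 5 degrees). A call has 1 to 12 rows; each row is the pose to reach, as a shift and turn from the pose commanded when the call began, along the tool's axes at that moment; what a row does not reach only later rows make up. A row lasts 1/8 s, in which the tool goes at most 62.5 mm and 10.7 degrees, less where a joint would pass 70% of its speed; a pose out of reach is approached as far as the arm can. A call with a gripper value outside its range is refused whole. OPENING is the closure, from 0 (fully open) to 1 (shut), set as the call begins (- or left out, the last holds). The fingers move at their own pace and stop on an object; FORCE is the grip in N (left out, the last holds). Time passes only in rows, so rows that repeat a pose let the fingers close. It gives the time, the measured TCP pose, the force, the opening and the grip force at its end, in the units of the state.
- arm.get_state(): the state, without advancing time (a new reading comes with each control period).
- arm.grab_frame(name): name is "scene" or "top" or "wrist"; returns (picture, depth): 384x512x3 uint8, red, green, blue; 384x512 float32, m along the optical axis (not along the pixel's ray), 0 where there is no reading.
- arm.get_calibration(name): a dict with "mtx" (3x3 intrinsics, pixels), "R" (3x3) and "t" (3): a world point X has camera coordinates R X + t; the wrist camera has in their place "mount" (4x4, takes a point from camera to tool coordinates, whose origin is the TCP and whose axes are the flange's). Camera axes: x right, y down, z forward; pixel columns grow to the right and rows downward; lengths in m; the calibration is good to about 2 mm. The wrist camera is an equidistant fisheye: a pixel r from the principal point sees the ray r / f radians off the axis. A picture is of the moment at which its call begins: read the wrist's pose just before it. get_calibration takes no time and is no camera call.
- arm.job_done(): hands the job in; it is judged then, once.
Trained networks look in the newest picture that a camera, given by its name, has taken for a name from the list of things; names that differ only in an ending like _2 or _b are one class to them, and where a whole thing is asked for, a point or a joint stands for the part that bears it (a point fixed in the world has none). Each returns a list of dicts, best first, with "score" (0 to 1); they miss things now and then, are a little off and sometimes report something else, mostly with a low value. They report only what shows in the picture. A call takes as long as a camera call. They do not tell look-alikes from the thing itself.
- arm.recognise(thing, camera): "extent" ([left, top, width, height] in pixels, round what is visible of it).
- arm.trace(thing, camera): "mask" (384x512 bool, what is visible of it) and "extent" ([left, top, width, height] in pixels, round what is visible of it).
The state is a dict: "t": time; "q": joint angles; "qd": joint speeds; "joint_efforts": joint torques, N m; "eef_pos": TCP position; "ee_rot": TCP orientation; "force": force on the tool from outside, world axes, zero at the start; "moment": the same for the moment, N m; "width": finger opening in m; "gripper_force": force on a finger pad.
Only numpy, scipy, OpenCV 4.12 (cv2) and the standard library are available. Lean on these libraries where they do the work, as an engineer would, in place of code of your own. Each camera call takes 0.05 s, during which the arm holds its last target. There are 200 camera calls.

### The job

Swing the clear lid of the white vial cooler all the way open until it rests on its stop, then take the blue vial tray by its white tab and lower it, level and square, onto the grey metal plate inside; slide it gently along the cooler's front-to-back centreline until it drops over the small brass pin that it hides. Then press the tray down against the springs as far as the plate goes, and finish like that: still gripping the tab and holding the tray pressed fully down, with the lid still open and the other things on the bench left where they are.

Things in the scene. Friction and masses are not known exactly. Their poses are not given: they have to be found in the camera images.
- dock: The vial cooler: white open-topped housing fixed to the bench, 180 (x) x 170 (y) x 105 mm high, walls and floor 6 mm. Origin: centre of its underside, z up. Its -x side (black panel) is the front, roughly facing the robot; its lid is hinged on the +x rim. Inside lie a sprung grey metal plate (see seat_top) and a brass locating pin.
- lid (a joint): Angle of the clear plastic lid (180 x 170 x 8 mm, 0.2 kg): 0 shut, 1.7 rad fully open on its stop. It hinges freely on the dock's +x rim, front edge swinging up and away from the robot; it falls shut if let go below about 1.5 rad and stays open on its stop.
- lid_handle (a point): Middle of the lid's handle: round black bar 11 mm thick, 85 mm long, parallel to the dock's y, on two thin posts 72 mm apart; its axis is 35 mm above the lid's top face and 10 mm back from the lid's front edge. Moves with the lid; axes as the lid's. The bar can turn between the fingers as the lid swings.
- lid_hinge (a point): Middle of the lid's hinge axis, at the top of the dock's +x rim, 105.5 mm above the bench; the axis runs along the dock's y.
- tray: Blue vial tray, 110 (x) x 80 (y) x 30 mm high, two rows of vial caps 8 mm higher; amid its top an upright white tab 40 (x) x 12 (y) mm, to 80 mm above the underside. 0.17 to 0.35 kg. Origin: centre of the underside, z up; there a round blind hole, 17 mm wide, 21 mm deep, mouth chamfered 1 mm, fits over the pin, either way round. Starts standing on the bench.
- tray_grip (a point): Grip point on the tab's middle, 62 mm above the tray's underside (the tab's top is 18 mm higher); pinch across the tray's y. Axes as the tray's.
- seat (a joint): How far the sprung plate in the dock is pressed down: 0 at rest, 0.006 m against its stop. Springs push up with about 7 N at rest and 13 N at the stop, so the tray's weight alone does not press it; a tray standing on top of the pin does not touch it.
- seat_top (a point): Middle of the sprung plate's top (150 x 140 mm, unpressed 20 mm above the dock's origin); axes as the dock's. A fixed brass pin, 12 mm in diameter, last 5 mm tapering to 6, sticks 12 mm out of a dark slot in it. The pin is always on the centreline y = 0, but its x is not reported: anywhere from -12 to +12 mm from here. It shows from above until the tray covers it.
- amber: Bystander: amber glass bottle, 86 mm diameter, 180 mm high; origin under its centre.
- clearbottle: Bystander: clear glass bottle with blue cap, 86 mm diameter, 180 mm high; origin under its centre.
- beaker: Bystander: glass beaker, 70 mm diameter, 90 mm high; origin under its centre.
- wrench: Bystander: small steel wrench, 140 mm long along its x, lying flat.
- vial: Bystander: small glass vial with red cap, 28 mm diameter, 45 mm high; origin under its centre.
- tipbox: Bystander: orange box of tips, 120 x 85 x 60 mm; origin under its centre.
There are look-alikes about, which are no part of the job. What is meant by the tray is not red or turquoise, and is the larger of those in its own colour.

How it is judged:
By the outcome, as a careful person would: the job done as asked, in the order asked, and still so for the second after the job is handed in, while the arm keeps its last pose, push and grip.
It also fails if it takes over 64 s, if anything falls off the work surface, if the arm or the gripper's body presses on something with over 40 N, if the wrist force passes 120 N, or if a joint passes its speed limit or range.

## Working session

There is one attempt and no reset: what is moved stays moved. The work goes in short steps, Python scripts to look and compute and a shell command to move; the robot and the scene stay as the last step left them, time stands still between calls to the robot, and variables do not carry over. Pictures are saved under pics/ and viewed, at most 10 in all, crops included, and the job is handed in when it is done.

```bash
ls; mkdir -p pics; cat > h.py <<'E'
import numpy as np, cv2
from station import arm
from scipy.spatial.transform import Rotation as Rot
def world(name,D):
    c=arm.get_calibration(name);K=np.array(c["mtx"]);R=np.array(c["R"]);t=np.array(c["t"]).ravel()
    v,u=np.mgrid[:384,:512]
    P=np.stack([(u-K[0,2])/K[0,0]*D,(v-K[1,2])/K[1,1]*D,D],-1)
    return (P-t)@R
def save(im,fn): cv2.imwrite("pics/"+fn,im[:,:,::-1])
def pose():
    s=arm.get_state(); return np.array(s["eef_pos"]),Rot.from_euler("xyz",s["ee_rot"]).as_matrix(),s
E
python3 - <<'E'
from h import *
p,R,s=pose();print(s);print(R.round(3),arm.hold_point_z)
a,d=arm.grab_frame("top");W=world("top",d);np.save("top.npy",W)
for th in ["dock","lid","lid_handle","tray"]:
    for r in arm.trace(th,"top")[:4]:
        m=r["mask"]&(d>0);q=W[m];print(th,round(r["score"],2),r["extent"],np.median(q,0).round(3) if len(q) else 0, q.max(0).round(3) if len(q) else 0)
b,d2=arm.grab_frame("scene")
save(np.hstack([a,b]) if False else cv2.resize(np.vstack([a,b]),(512,768))[:0] if False else a,"top0.png");save(b,"scene0.png")
E
```

```text
pics
{'t': 0.0, 'q': array([ 1.43410495e+00,  3.59370549e-01,  1.10456692e-02, -3.35745061e-04,
       -1.22407596e+00, -2.88102374e-01]), 'qd': array([-0.00180317, -0.00015979,  0.00024948, -0.00044086, -0.00174102,
       -0.00014853]), 'joint_efforts': array([-5.10669415e-04, -5.82716596e+01,  2.93052578e+01,  6.99744388e+00,
        6.94673668e-03, -1.64726471e-04]), 'eef_pos': array([0.27801652, 0.6145522 , 0.2256301 ]), 'ee_rot': array([ 3.13996458e+00, -1.53325631e-04, -4.24907972e-01]), 'force': array([-0.38582536, -0.5892207 , -0.03528434]), 'moment': array([ 0.00366258, -0.02447409, -0.05164903]), 'gripper_force': 0.0, 'width': 0.08782369340411246}
[[ 0.911 -0.412 -0.001]
 [-0.412 -0.911 -0.002]
 [ 0.     0.002 -1.   ]] 0.0188
dock 0.93 [171.8, 167.3, 68.1, 73.3] [0.527 0.073 0.113] [0.666 0.195 0.159]
lid 0.86 [176.3, 171.0, 66.5, 62.9] [0.532 0.074 0.113] [0.632 0.167 0.159]
lid_handle 0.86 [175.7, 169.8, 63.5, 64.1] [0.533 0.074 0.113] [0.632 0.168 0.159]
tray 0.84 [219.6, 250.6, 33.0, 33.2] [ 0.347 -0.008  0.023] [0.395 0.037 0.066]
tray 0.69 [334.3, 210.2, 31.4, 20.3] [ 0.489 -0.366  0.021] [ 0.527 -0.324  0.062]
tray 0.59 [285.7, 105.0, 31.6, 39.3] [ 0.804 -0.223  0.03 ] [ 0.873 -0.174  0.085]
tray 0.56 [287.4, 189.0, 36.4, 38.8] [ 0.525 -0.228  0.03 ] [ 0.59  -0.174  0.086]
```

View pics/top0.png

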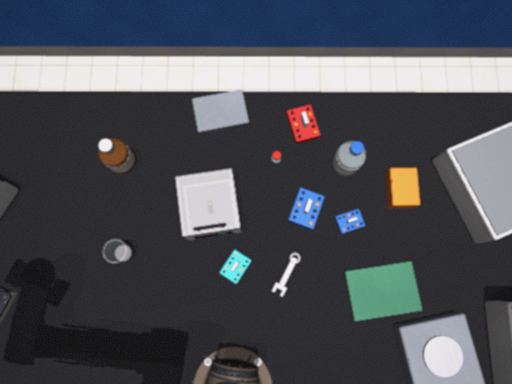

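View pics/scene0.png

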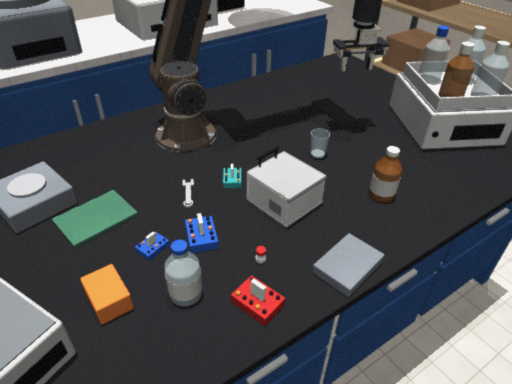

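The top view shows the cooler at (208,204) with its handle at (209,226). The large blue tray is at (307,208) and a smaller blue look-alike is at (350,221). Next I'll measure their poses.

```bash
python3 - <<'E'
from h import *
W=np.load("top.npy")
def rect(m,n):
    P=W[m][:,:2].astype(np.float32); r=cv2.minAreaRect(P*1000); print(n,m.sum(),r, W[m].mean(0).round(4),np.median(W[m][:,2]))
v,u=np.mgrid[:384,:512]
box=lambda a,b,c,d:(u>=a)&(u<c)&(v>=b)&(v<d)
B=box(165,160,250,250);z=W[...,2]
rect(B&(z>.105)&(z<.122),"lid");rect(B&(z>.135),"handle");rect(B&(z>.142),"handle")
T=box(282,182,330,234)
rect(T&(z>.02)&(z<.045),"tray");rect(T&(z>.065),"tab");rect(T&(z>.015),"tray all")
E
```

```text
lid 3305 ((535.5567626953125, 75.05110168457031), (184.2062225341797, 170.12628173828125), 8.818217277526855) [0.5361 0.0751 0.1129] 0.11295836475269722
handle 157 ((401.317138671875, 1.7197113037109375), (227.37356567382812, 73.07980346679688), 48.7037239074707) [0.426  0.0399 0.3843] 0.15292465020520696
handle 157 ((401.317138671875, 1.7197113037109375), (227.37356567382812, 73.07980346679688), 48.7037239074707) [0.426  0.0399 0.3843] 0.15292465020520696
tray 820 ((529.609619140625, -230.10546875), (79.86883544921875, 111.7248764038086), 69.32951354980469) [ 0.5279 -0.229   0.0304] 0.02999401553609355
tab 62 ((419.6822814941406, -153.82730102539062), (17.81319236755371, 305.9871826171875), 55.3809700012207) [ 0.5032 -0.2103  0.2286] 0.07905954667784423
tray all 896 ((429.94720458984375, -178.77467346191406), (91.00829315185547, 342.501953125), 62.605953216552734) [ 0.5259 -0.2277  0.0444] 0.03031502447708867
```

```bash
cat >> h.py <<'E'
def units(target,yaw):   # shift/turn rows from present pose to target TCP position and yaw (rad)
    p,R,s=pose(); d=R.T@(np.array(target)-p)/.025
    e=(yaw-s["ee_rot"][2]+np.pi)%(2*np.pi)-np.pi
    return np.round(d,3), round(-np.degrees(e)/5,3)
def wworld(D,p,R):
    c=arm.get_calibration("wrist");K=np.array(c["mtx"]);M=np.array(c["mount"])
    v,u=np.mgrid[:384,:512]; x=(u-K[0,2])/K[0,0];y=(v-K[1,2])/K[1,1];r=np.hypot(x,y)+1e-9
    k=np.tan(np.minimum(r,1.5))/r
    P=np.stack([x*k*D,y*k*D,D],-1)
    return (P@M[:3,:3].T+M[:3,3])@R.T+p
E
python3 - <<'E'
from h import *
W=np.load("top.npy");z=W[...,2]
v,u=np.mgrid[:384,:512]
B=(u>165)&(u<250)&(v>160)&(v<250)&(W[...,0]>.4)&(W[...,1]<.2)&(W[...,1]>-.05)
m=B&(z>.14)&(z<.17);P=W[m];print(m.sum(),cv2.minAreaRect((P[:,:2]*1000).astype(np.float32)),np.median(P,0))
T=(u>282)&(u<330)&(v>182)&(v<234);m=T&(z>.07)&(z<.1);P=W[m];print(m.sum(),cv2.minAreaRect((P[:,:2]*1000).astype(np.float32)),np.median(P,0))
a=np.radians(8.8);ex=np.array([np.cos(a),np.sin(a)]);h=np.array([.5356,.075])-.08*ex;print("h",h)
print(units([h[0],h[1],.235],np.radians(-81.2)))
print(arm.get_calibration("wrist"))
E
```

```text
128 ((455.14947509765625, 62.6367073059082), (10.932389259338379, 94.59661865234375), 8.486617088317871) [0.45566943 0.06256616 0.15226591]
52 ((530.1683349609375, -230.107177734375), (11.59918212890625, 39.42326354980469), 68.96903991699219) [ 0.52977966 -0.22893025  0.07898339]
h [0.45654173 0.06276113]
(array([15.604, 17.179, -0.338]), np.float64(11.372))
{'mtx': array([[297.31863964,   0.        , 257.4300591 ],
       [  0.        , 297.31863964, 194.90380876],
       [  0.        ,   0.        ,   1.        ]]), 'mount': array([[-5.08399132e-04, -9.59780447e-01, -2.80751197e-01,
         7.62235605e-02],
       [ 9.99999814e-01, -3.92984827e-04, -4.67388514e-04,
        -5.41125434e-05],
       [ 3.38259397e-04, -2.80751382e-01,  9.59780468e-01,
        -1.57909367e-01],
       [ 0.00000000e+00,  0.00000000e+00,  0.00000000e+00,
         1.00000000e+00]])}
```

```bash
python3 -m crank '[[[15.6,17.2,-0.4,11.4],[15.6,17.2,-0.4,11.4],[15.6,17.2,-0.4,11.4],[15.6,17.2,-0.4,11.4],[15.6,17.2,-0.4,11.4],[15.6,17.2,-0.4,11.4],[15.6,17.2,-0.4,11.4],[15.6,17.2,-0.4,11.4],[15.6,17.2,-0.4,11.4],[15.6,17.2,-0.4,11.4],[15.6,17.2,-0.4,11.4],[15.6,17.2,-0.4,11.4]]]' 0; python3 - <<'E'
from h import *
p,R,s=pose();print(s["t"],p,s["ee_rot"])
a,d=arm.grab_frame("wrist");W=wworld(d,p,R);save(a,"w1.png");z=W[...,2]
for r in arm.trace("lid_handle","wrist")[:2]: print(r["score"],r["extent"])
m=(d>0)&(z>.138)&(z<.165)&(np.hypot(W[...,0]-.456,W[...,1]-.063)<.06);P=W[m]
print(m.sum(),cv2.minAreaRect((P[:,:2]*1000).astype(np.float32)),P.mean(0),np.percentile(P[:,2],[5,50,98]))
m=(d>0)&(z>.106)&(z<.12)&(np.hypot(W[...,0]-.53,W[...,1]-.07)<.15);P=W[m];print(m.sum(),cv2.minAreaRect((P[:,:2]*1000).astype(np.float32)),np.median(P[:,2]))
E
```

```text
t: 1.8
eef_pos: [0.4562, 0.0629, 0.2366]
ee_rot: [-3.141, 0.0, -1.42]
force: [-0.1, 0.2, -0.1]
width: 0.0877
gripper_force: 0.0
1.8 [0.45622586 0.06286005 0.2365895 ] [-3.14145802e+00  1.92903934e-04 -1.41975481e+00]
0.59 [89.5, 104.3, 176.4, 155.2]
1267 ((460.1907653808594, 64.62837982177734), (10.26298999786377, 95.36975860595703), 8.707489013671875) [0.46043657 0.06127091 0.15261654] [0.15011352 0.15281805 0.15474571]
22257 ((539.525634765625, 73.13362884521484), (180.36349487304688, 162.84649658203125), 8.599712371826172) 0.113288455517391
```

View pics/w1.png

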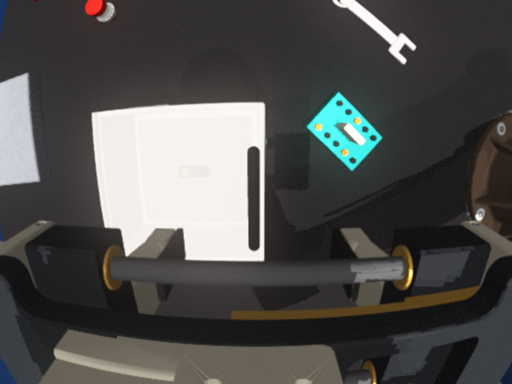

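The image shows the handle bar at (253,198), on the right edge of the cooler's lid. Both cameras agree on its position to about 4 mm and on a dock yaw of about 8.6°. I'll descend and grip the bar near the fingertips.

```bash
python3 -m crank '[[[0,-0.08,1,0],[0,-0.08,2,0],[0,-0.08,3,0],[0,-0.08,3.9,0],[0,-0.08,3.9,0]]]' 0 && python3 -m crank '[[[0,0,0,0],[0,0,0,0],[0,0,0,0],[0,0,0,0],[0,0,0,0],[0,0,0,0],[0,0,0,0]]]' 1 12; python3 - <<'E'
from h import *
p,R,s=pose();print(s["t"],p,s["width"],s["force"],s["q"])
E
```

```text
t: 2.52
eef_pos: [0.4572, 0.0631, 0.1378]
ee_rot: [3.138, -0.001, -1.418]
force: [-0.1, -0.7, 1.1]
width: 0.088
gripper_force: 0.0
t: 3.4
eef_pos: [0.4583, 0.0627, 0.1391]
ee_rot: [3.142, -0.0, -1.42]
force: [0.5, 0.6, 0.5]
width: 0.0233
gripper_force: 0.0
3.4 [0.4582954  0.06273964 0.13905477] 0.02327129194994446 [0.51520907 0.64046067 0.52011512] [ 5.63612368e-01  8.69476061e-02 -5.64326583e-01  1.83231558e-05
 -9.19578096e-01 -4.12493640e-01]
```

```bash
python3 -m crank '[[[0,0,0,0],[0,0,0,0],[0,0,0,0]]]' 1 12; python3 - <<'E'
from h import *
# arc in tool units; tool y = -dock x ; tool z down
for a in np.arange(0,1.76,.1):
    th=np.arctan2(.0425,.17)+a; r=np.hypot(.0425,.17)
    x=.17-r*np.cos(th); z=r*np.sin(th)-.0425
    print(round(a,2),"y",round(-x/.025,2),"z",round(-z/.025,2))
E
```

```text
t: 3.78
eef_pos: [0.4599, 0.0631, 0.1395]
ee_rot: [-3.139, 0.0, -1.419]
force: [5.6, -1.1, -2.4]
width: 0.0106
gripper_force: 12.0
0.0 y -0.0 z -0.0
0.1 y -0.2 z -0.67
0.2 y -0.47 z -1.32
0.3 y -0.81 z -1.93
0.4 y -1.2 z -2.51
0.5 y -1.65 z -3.05
0.6 y -2.15 z -3.54
0.7 y -2.69 z -3.98
0.8 y -3.28 z -4.36
0.9 y -3.9 z -4.68
1.0 y -4.56 z -4.94
1.1 y -5.23 z -5.13
1.2 y -5.92 z -5.25
1.3 y -6.62 z -5.31
1.4 y -7.32 z -5.29
1.5 y -8.01 z -5.2
1.6 y -8.7 z -5.05
1.7 y -9.36 z -4.82
```

```bash
python3 -m crank '[[[0,-0.12,-0.3,0],[0,-0.27,-0.67,0],[0,-0.54,-1.32,0],[0,-0.88,-1.93,0],[0,-1.27,-2.51,0],[0,-1.72,-3.05,0],[0,-2.22,-3.54,0],[0,-2.76,-3.98,0],[0,-3.35,-4.36,0],[0,-3.97,-4.68,0],[0,-4.63,-4.94,0],[0,-4.63,-4.94,0]]]' 1 12
```

```text
t: 5.28
eef_pos: [0.5735, 0.0801, 0.2639]
ee_rot: [-3.141, -0.0, -1.42]
force: [-2.5, 1.2, 6.3]
width: 0.0105
gripper_force: 12.0
```

```bash
python3 -m crank '[[[0,-0.67,-0.19,0],[0,-1.36,-0.31,0],[0,-2.06,-0.37,0],[0,-2.76,-0.35,0],[0,-3.45,-0.26,0],[0,-4.14,-0.11,0],[0,-4.6,0.03,0],[0,-4.8,0.12,0],[0,-4.86,0.13,0],[0,-4.86,0.13,0]]]' 1 12; python3 - <<'E'
from h import *
p,R,s=pose();print(p,s["force"])
a,d=arm.grab_frame("scene");save(a[80:280,180:400].repeat(2,0).repeat(2,1),"s1.png")
E
```

```text
t: 6.52
eef_pos: [0.6917, 0.0981, 0.2593]
ee_rot: [3.139, -0.0, -1.42]
force: [-5.2, -2.2, 2.6]
width: 0.0108
gripper_force: 12.0
[0.69173134 0.09813792 0.2593096 ] [-5.24776097 -2.19414622  2.59885392]
```

View pics/s1.png

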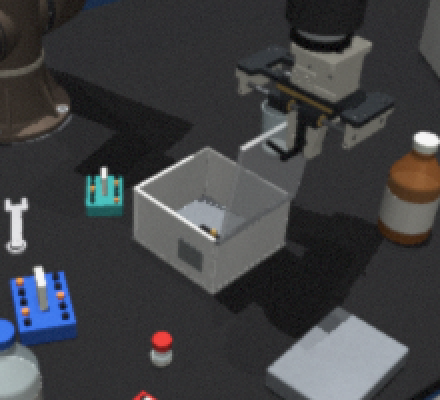

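The lid stands upright at crop (265,165) with the bar in the fingers at (285,150), and −5 N in x shows it is against its stop. I'll open the fingers slightly and lift.

```bash
python3 -m crank '[[[0,0,0,0],[0,0,0,0],[0,0,-1,0],[0,0,-2,0],[0,0,-3,0],[0,0,-3,0]]]' 0.8 12;  python3 - <<'E'
from h import *
print(units([.530,-.230,.33],np.radians(-20.8)))
a,d=arm.grab_frame("scene");save(a[80:230,250:400].repeat(2,0).repeat(2,1),"s2.png")
E
```

```text
t: 7.32
eef_pos: [0.694, 0.0989, 0.3369]
ee_rot: [-3.137, 0.001, -1.419]
force: [0.1, -0.3, -0.7]
width: 0.0176
gripper_force: 0.0
(array([12.015,  8.469,  0.226]), np.float64(-12.105))
```

View pics/s2.png

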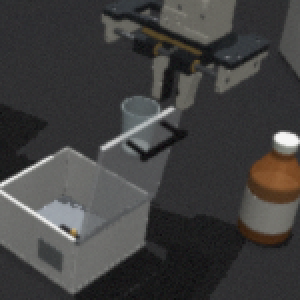

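The lid stays open, and the brass pin shows inside the cooler at crop (72,232). I'll look into the cooler from above on the way to the tray.

```bash
python3 -m crank '[[[-0.4,6.4,0.3,0],[-0.4,6.4,0.3,0],[-0.4,6.4,0.3,0],[-0.4,6.4,0.3,0],[-0.4,6.4,0.3,0],[-0.4,6.4,0.3,0]]]' 0;  python3 - <<'E'
from h import *
p,R,s=pose();print(p)
a,d=arm.grab_frame("wrist");W=wworld(d,p,R);save(a,"w2.png");np.savez("w2.npz",W=W,a=a,d=d)
z=W[...,2]
print(units([.530,-.230,.28],np.radians(-20.8)))
m=(d>0)&(z>.098)&(z<.112)&(np.hypot(W[...,0]-.535,W[...,1]-.075)<.14);P=W[m];print(m.sum(),cv2.minAreaRect((P[:,:2]*1000).astype(np.float32)),np.median(P[:,2]))
E
```

```text
t: 8.12
eef_pos: [0.5338, 0.0844, 0.326]
ee_rot: [3.14, -0.0, -1.42]
force: [-0.4, -0.6, -0.3]
width: 0.0716
gripper_force: 0.0
[0.5338266  0.08444294 0.32601917]
(array([12.41 ,  2.038,  1.847]), np.float64(-12.113))
2924 ((539.9733276367188, 76.79784393310547), (182.755126953125, 169.95037841796875), 8.613663673400879) 0.10447686049765219
```

View pics/w2.png

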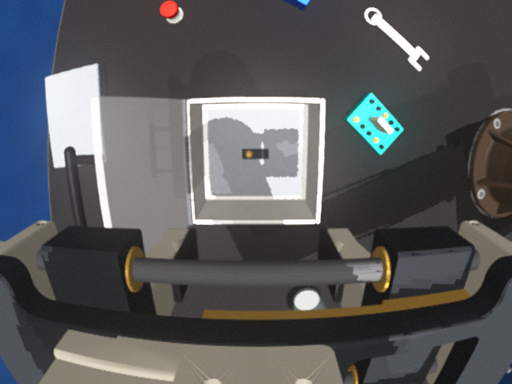

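The open cooler fills (190–325, 97–222), with the brass pin at (249,154) in its dark slot and the lid standing at the left.

```bash
python3 -m crank '[[[12.4,2.1,1.8,-12.1],[12.4,2.1,1.8,-12.1],[12.4,2.1,1.8,-12.1],[12.4,2.1,1.8,-12.1],[12.4,2.1,1.8,-12.1],[12.4,2.1,1.8,-12.1],[12.4,2.1,1.8,-12.1],[12.4,2.1,1.8,-12.1]]]' 0;  python3 - <<'E'
from h import *
f=np.load("w2.npz");W,a,d=f["W"],f["a"].astype(int),f["d"]
c=np.array([.5395,.0765]);th=np.radians(8.6);E=np.array([[np.cos(th),np.sin(th)],[-np.sin(th),np.cos(th)]])
L=(W[...,:2]-c)@E.T;z=W[...,2]
def st(m,n): print(n,m.sum(),L[m].mean(0).round(4),np.median(z[m]).round(4),"lo",L[m].min(0).round(4),"hi",L[m].max(0).round(4))
v,u=np.mgrid[:384,:512];B=(u>235)&(u<280)&(v>143)&(v<165)
st(B&(z>.024)&(z<.045),"pin by height")
st(B&(a[...,0]-a[...,2]>40),"brass")
st(B&(a.sum(2)<150),"slot")
st((u>200)&(u<310)&(v>100)&(v<200)&(abs(z-.02)<.003),"plate")
p,R,s=pose();print(p,s["ee_rot"])
a,d=arm.grab_frame("wrist");W=wworld(d,p,R);z=W[...,2];save(a,"w3.png")
near=(d>0)&(np.hypot(W[...,0]-.53,W[...,1]+.23)<.09)
for lo,hi in((.07,.09),(.024,.034)):
    P=W[near&(z>lo)&(z<hi)];print(len(P),cv2.minAreaRect((P[:,:2]*1000).astype(np.float32)),np.median(P,0).round(4))
print([ (r["score"],r["extent"]) for r in arm.trace("tray","wrist")])
E
```

```text
t: 9.18
eef_pos: [0.5282, -0.2303, 0.2812]
ee_rot: [3.141, 0.001, -0.366]
force: [-0.8, 1.0, 0.2]
width: 0.0879
gripper_force: 0.0
pin by height 48 [0.0093 0.0005] 0.0302 lo [ 0.0041 -0.0045] hi [0.0151 0.0069]
brass 44 [ 0.0095 -0.0004] 0.0304 lo [ 0.0041 -0.0052] hi [0.015  0.0047]<stdin>:5: RuntimeWarning: Mean of empty slice.
  ret = um.true_divide(
  return _methods._mean(a, axis=axis, dtype=dtype,
  ret = ret.dtype.type(ret / rcount)
Traceback (most recent call last):
ValueError: zero-size array to reduction operation minimum which has no identity
```

```bash
python3 - <<'E'
from h import *
p,R,s=pose()
a,d=arm.grab_frame("wrist");W=wworld(d,p,R);z=W[...,2];save(a,"w3.png")
near=(d>0)&(np.hypot(W[...,0]-.53,W[...,1]+.23)<.09)
for lo,hi in((.07,.09),(.024,.034)):
    P=W[near&(z>lo)&(z<hi)];r=cv2.minAreaRect((P[:,:2]*1000).astype(np.float32));print(len(P),r,np.median(P,0).round(4))
    if lo>.05: c=np.array(r[0])/1000
print([ (round(r["score"],2),r["extent"]) for r in arm.trace("tray","wrist")])
print(units([c[0],c[1],.062-.0188],np.radians(-20.8)))
E
```

```text
278 ((535.6928100585938, -228.42868041992188), (9.962627410888672, 37.738162994384766), 68.9905776977539) [ 0.536  -0.2286  0.0796]
3590 ((535.1145629882812, -228.13858032226562), (80.44629669189453, 109.880859375), 69.55403900146484) [ 0.5381 -0.23    0.0298]
[(0.94, [321.6, 118.3, 59.1, 65.7]), (0.81, [227.4, 120.8, 57.5, 82.1]), (0.7, [158.4, 1.9, 70.5, 28.4]), (0.67, [0.0, 156.7, 150.6, 96.8]), (0.64, [158.4, 286.5, 38.2, 28.8])]
(array([ 0.261, -0.145,  9.543]), np.float64(-0.017))
```

View pics/w3.png

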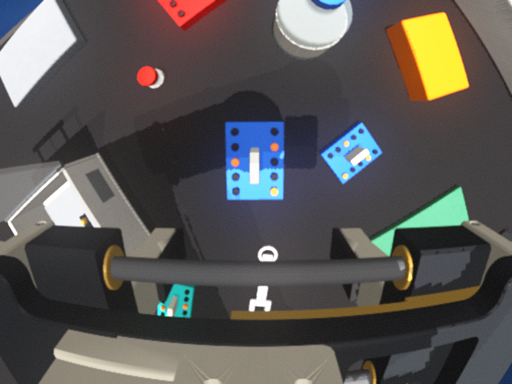

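The blue tray is at (255,160), with its tab pinchable by the left and right fingers, and the smaller look-alike is at (350,152). Wrist depth gives a tab top of 0.080 m and a 110×80 mm footprint, so this is the right tray. I'll descend and grip.

```bash
python3 -m crank '[[[0.26,-0.15,2,0],[0.26,-0.15,4,0],[0.26,-0.15,6,0],[0.26,-0.15,7.5,0],[0.26,-0.15,8.5,0],[0.26,-0.15,9.2,0],[0.26,-0.15,9.5,0],[0.26,-0.15,9.5,0]]]' 0 && python3 -m crank '[[[0,0,0,0],[0,0,0,0],[0,0,0,0],[0,0,0,0],[0,0,0,0],[0,0,0,0],[0,0,0,0],[0,0,0,0],[0,0,0,0],[0,0,0,0],[0,0,0,0],[0,0,0,0]]]' 1 40; python3 - <<'E'
from h import *
p,R,s=pose();print(p,s["ee_rot"],s["force"],s["width"])
E
```

```text
t: 10.28
eef_pos: [0.5356, -0.2284, 0.0444]
ee_rot: [3.141, 0.0, -0.363]
force: [-0.1, 0.5, 0.7]
width: 0.0874
gripper_force: 0.0
t: 11.78
eef_pos: [0.5353, -0.2288, 0.0442]
ee_rot: [-3.142, 0.0, -0.364]
force: [1.2, 0.8, -1.9]
width: 0.012
gripper_force: 40.0
[ 0.53529333 -0.22883497  0.04419253] [-3.14157006e+00  1.81656266e-04 -3.63738386e-01] [ 1.18736024  0.82107461 -1.92167648] 0.011975797773846204
```

```bash
python3 -m crank '[[[0,0,-0.5,0],[0,0,-1.5,0],[0,0,-3,0],[0,0,-4.5,0],[0,0,-6,0],[0,0,-6.6,3],[0,0,-6.6,5],[0,0,-6.6,7],[0,0,-6.6,9],[0,0,-6.6,11],[0,0,-6.6,13],[0,0,-6.6,15]]]' 1 40; python3 - <<'E'
from h import *
p,R,s=pose();print(p,s["force"],s["width"],s["q"])
print(units([.541,.0767,.20],np.radians(188.6)))
E
```

```text
t: 13.28
eef_pos: [0.535, -0.2289, 0.21]
ee_rot: [-3.142, 0.0, -1.679]
force: [-0.3, -0.7, -3.5]
width: 0.0117
gripper_force: 40.0
[ 0.53496967 -0.22889392  0.20999182] [-0.25949612 -0.67950149 -3.46532622] 0.011720045232887766 [-6.84438631e-02  2.18152664e-01 -2.23346183e-01 -8.43114661e-05
 -1.12921919e+00 -3.97108113e-02]
(array([-12.178,   1.08 ,   0.401]), np.float64(15.04))
```

```bash
python3 -m crank '[[[-1,0.1,0,1.5],[-2.2,0.2,0,3],[-3.5,0.3,0,4.5],[-4.8,0.4,0,6],[-6.1,0.5,0,7.5],[-7.4,0.6,0,9],[-8.7,0.7,0,10.5],[-10,0.9,0,12],[-11.2,1,0.2,13.5],[-12,1.08,0.4,15],[-12.18,1.08,0.4,15.04],[-12.18,1.08,0.4,15.04]]]' 1 40; python3 - <<'E'
from h import *
p,R,s=pose();print(p,s["ee_rot"],s["force"],s["width"])
print(units([.541,.0767,.0842],np.radians(188.6)))
a,d=arm.grab_frame("wrist");save(a,"w4.png")
E
```

```text
t: 14.78
eef_pos: [0.5394, 0.0767, 0.1998]
ee_rot: [-3.142, 0.0, -2.983]
force: [-0.4, 0.1, -2.5]
width: 0.0114
gripper_force: 40.0
[0.53938499 0.07667733 0.19980434] [-3.14154735e+00  2.12389628e-04 -2.98276187e+00] [-0.4480539   0.11719493 -2.46478002] 0.011420604686403091
(array([-0.063, -0.009,  4.624]), np.float64(0.1))
```

View pics/w4.png

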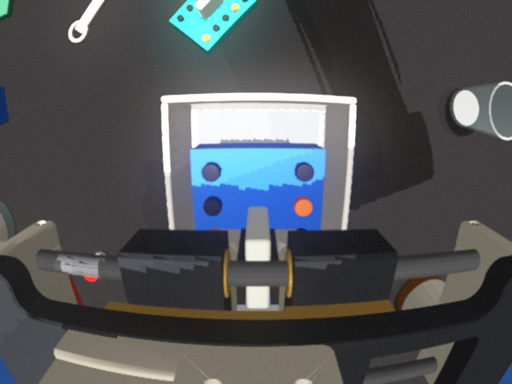

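The tray is held square at (258,190), centred between the cooler walls at 162 and 357. I'll lower it to just above the pin, 8 mm short of it.

```bash
python3 -m crank '[[[-0.06,0,1,0.1],[-0.06,0,2,0.1],[-0.06,0,3,0.1],[-0.06,0,4,0.1],[-0.06,0,4.5,0.1],[-0.06,0,4.75,0.1],[-0.06,0,4.75,0.1]]]' 1 50 && python3 -m crank '[[[0,0,0.08,0],[0,0,0.16,0],[0,0,0.24,0],[0,0,0.24,0]]]' ; python3 - <<'E'
from h import *
p,R,s=pose();print(p,s["ee_rot"],s["force"],s["width"]); print(units([.5489,.0779,.0742],np.radians(188.6)))
E
```

```text
t: 15.7
eef_pos: [0.5412, 0.0769, 0.0808]
ee_rot: [-3.141, 0.0, -2.994]
force: [-0.3, -0.4, -1.8]
width: 0.0118
gripper_force: 50.0
t: 16.2
eef_pos: [0.5417, 0.0773, 0.0749]
ee_rot: [3.141, 0.002, -2.994]
force: [1.7, 0.2, -2.6]
width: 0.0116
gripper_force: 50.0
[0.54169094 0.07730747 0.07485935] [ 3.14139461e+00  1.50009046e-03 -2.99351217e+00] [ 1.72946201  0.19217925 -2.56610125] 0.01160553663947643
(array([-0.289, -0.019,  0.027]), np.float64(-0.023))
```

```bash
python3 -m crank '[[[0,0,0.04,0],[0,0,0.08,0],[0,0,0.08,0]]]' ; python3 -m crank '[[[0,0,0.04,0],[0,0,0.08,0],[0,0,0.08,0]]]' 
```

```text
t: 16.58
eef_pos: [0.5421, 0.0775, 0.0732]
ee_rot: [3.141, 0.002, -2.994]
force: [4.3, 0.2, 1.6]
width: 0.0114
gripper_force: 50.0
t: 16.95
eef_pos: [0.5428, 0.0777, 0.0716]
ee_rot: [3.141, 0.004, -2.993]
force: [6.0, 0.5, 4.9]
width: 0.0119
gripper_force: 50.0
```

Contact shows +6 N in x and about 7 N in z, with the tray nudged +1.5 mm. That fits the hole's edge already riding on the pin's taper, so I'll slide gently toward +x.

```bash
python3 -m crank '[[[-0.04,0,0,0],[-0.08,0,0,0],[-0.12,0,0,0],[-0.16,0,0,0],[-0.2,0,0,0],[-0.24,0,0,0],[-0.26,0,0,0],[-0.26,0,0,0]]]' ; python3 - <<'E'
from h import *
p,R,s=pose();print(s["force"],s["moment"],units([.5489,.0779,.0642],np.radians(188.6)))
E
```

```text
t: 17.95
eef_pos: [0.5467, 0.0776, 0.0702]
ee_rot: [-3.141, -0.001, -2.994]
force: [-0.3, -1.1, -3.2]
width: 0.012
gripper_force: 50.0
[-0.27110527 -1.14380195 -3.15745568] [ 0.02253178 -0.17948848 -0.01492351] (array([-0.087, -0.001,  0.239]), np.float64(-0.031))
```

```bash
python3 -m crank '[[[-0.06,0,0,0],[-0.06,0,0.05,0],[-0.06,0,0.1,0],[-0.06,0,0.15,0],[-0.06,0,0.2,0],[-0.06,0,0.2,0]]]'; python3 -m crank '[[[0,0,0.04,0],[0,0,0.08,0],[0,0,0.08,0]]]'
```

```text
t: 18.7
eef_pos: [0.5487, 0.0781, 0.0654]
ee_rot: [-3.142, -0.0, -2.994]
force: [-0.2, 0.3, -2.6]
width: 0.0117
gripper_force: 50.0
t: 19.08
eef_pos: [0.549, 0.0782, 0.064]
ee_rot: [-3.142, 0.0, -2.994]
force: [-2.9, -0.3, 3.4]
width: 0.0118
gripper_force: 50.0
```

The tray reached the plate at z = 0.064, 12 mm below the pin top, so it has dropped over the pin. Now I'll press it down.

```bash
python3 -m crank '[[[0,0,0.05,0],[0,0,0.1,0],[0,0,0.15,0],[0,0,0.2,0],[0,0,0.24,0],[0,0,0.24,0]]]'; python3 -m crank '[[[0,0,0.06,0],[0,0,0.12,0],[0,0,0.12,0],[0,0,0.12,0]]]'
```

```text
t: 19.82
eef_pos: [0.549, 0.0782, 0.0582]
ee_rot: [-3.142, 0.0, -2.994]
force: [-4.2, 1.3, 9.2]
width: 0.0118
gripper_force: 50.0
t: 20.32
eef_pos: [0.5491, 0.0782, 0.058]
ee_rot: [-3.141, 0.002, -2.993]
force: [-15.3, 1.2, 36.8]
width: 0.0121
gripper_force: 50.0
```

It bottoms out at z = 0.058, where the force jumps to 37 N. I'll ease to a moderate hold.

```bash
python3 -m crank '[[[0.02,0,-0.04,0],[0.02,0,-0.05,0],[0.02,0,-0.05,0],[0.02,0,-0.05,0],[0.02,0,-0.05,0],[0.02,0,-0.05,0],[0.02,0,-0.05,0],[0.02,0,-0.05,0]]]'; python3 - <<'E'
from h import *
p,R,s=pose();print(p,s["force"],s["width"])
a,d=arm.grab_frame("scene");save(a[60:260,180:400].repeat(2,0).repeat(2,1),"s3.png")
E
```

```text
t: 21.32
eef_pos: [0.549, 0.0782, 0.0581]
ee_rot: [-3.141, 0.002, -2.993]
force: [-8.3, 1.0, 23.7]
width: 0.0121
gripper_force: 50.0
[0.54903812 0.07821502 0.05808986] [-8.33637415  1.03120092 23.71652644] 0.012105027517249808
```

View pics/s3.png

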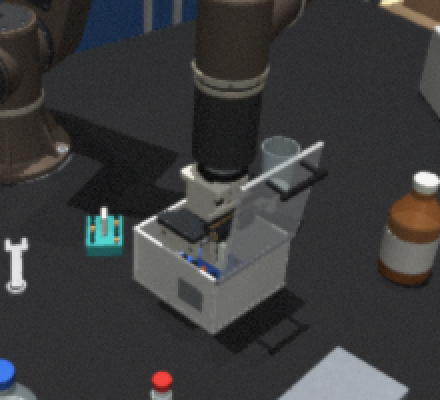

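The tray sits in the cooler with the tab gripped at crop (215,245), the lid is open at (290,190), and the bystanders in view haven't moved. The plate is against its stop with a steady 24 N push, so I'm handing in.

```bash
python3 -c "
from station import arm
print(arm.job_done())"
```

```text
the job is handed in; nothing more can be done
None
```

I opened the lid onto its stop, lowered the tray over the pin and pressed it fully down, and handed the job in at about 21 s with the tab still gripped and the lid open. No verdict was returned.

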